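# Select the green filter on the microscope lamp and light it

## Task

On the white microscope lamp box, push the black selector lever round with a fingertip, click by click, until it points at the green filter cap and rests in that click; only then press the red lamp button fully down with a fingertip and let it spring back. Push the lever from one side without gripping it, do not press the button on the way, and leave the jar, the little stain bottle and the slide box standing where they are.

Things in the scene. Friction and masses are not known exactly. Their poses are not given: they have to be found in the camera images.
- lamp_box: white lamp box fixed to the bench, 200 (its x) x 280 (its y) x 60 mm high; origin at the centre of its underside, z up; its position and yaw vary. Its flat top carries the selector, eight filter caps and the button.
- axis (a point): centre of the selector on the box's top face (60 mm above the bench), at x 0, y +40 mm in the box's frame; the selector turns about the vertical through it. Stops lie 12 degrees beyond the first and last click. Between clicks it resists with up to about 0.1 N m (2.2 N at 45 mm from the axis); pushed past half way it snaps by itself into the next click
- selector (a joint): angle of the selector lever in rad, growing clockwise seen from above. Eight clicks (detents) 30 degrees apart, at 0, 0.524, 1.047, ... 3.665 rad; at 0 the lever points 105 degrees to the left (anticlockwise from above) of the box's +x, at 3.665 rad 105 degrees to the right. It starts in the fourth or fifth click, pointing at the white or the black cap.
- aim (a point): imaginary point that the lever points at: in the lever's direction, 80 mm from the axis, at the height of the caps; it lies over a cap's centre when the lever rests in that cap's click. Pushing the lever's left side (seen from the axis outward) turns it clockwise, its right side anticlockwise; more than 1 N on both sides at once counts as gripping
- lever_end (a point): top of the lever's outer end, 58 mm from the axis, 38 mm above the box's top. The black lever is an upright bar, 16 mm wide, reaching from 14 mm behind the axis to 58 mm in front of it, its sides upright from 4 to 35 mm above the box's top (a middle web 8 mm wide stands 3 mm higher), white line on top; under it a round plate, 26 mm radius, 5 mm high
- cap_green: green round filter cap, 24 mm across, 4 mm high, flat on the box's top with its centre 80 mm from the selector's axis, at one of the clicks; origin at the centre of its underside. Eight caps, one per click: white always at the fourth, black always at the fifth, green, red, orange, yellow, blue and violet at the others in any order.
- lamp_button_top (a point): centre of the top of the red push button, 28 mm across, in a black housing on the box's top, at x -55, y -105 mm in the box's frame
- lamp_button (a joint): how far the red button is pressed, m: 0 up, 0.006 fully down; a spring of 5 N at the bottom brings it back
- jar: loose amber specimen jar, 60 mm across, 95 mm high, on the bench to the left of the box (at the box's +y side), 190 to 230 mm from its centre line; origin at the centre of its underside; leave alone
- stain_bottle: loose small amber bottle, 30 mm across, 58 mm high, on the box's top near its far right corner, at about x 70, y -110 mm in the box's frame; origin at the centre of its underside; leave alone
- slide_box: loose blue slide box, 82 x 100 x 28 mm, flat on the bench to the right of the lamp box; origin at the centre of its underside; leave alone

How it is judged (in metres and radians):
On the way, in this order (a step that is already met when the one before it is completed fails the run):
1. the lever rests in the click of the green cap (horizontal distance between aim and cap_green below 0.008 m and velocity of joint selector between -0.2 and 0.2 rad/s), for 0.3 s.
2. the lamp button is pressed fully down (value of joint lamp_button above 0.005 m), for 0.05 s.
At the end, for the whole second after the job is handed in: The lever is at rest pointing at the green cap (aim point within 8 mm of the cap's centre, about 6 degrees), the button has been pressed (5 mm or more) after that and is up again (under 1.5 mm), and jar, bottle and slide box stand upright within 20 mm of where they stood (all of step 1 and value of joint lamp_button below 0.0015 m and distance of each of jar, stain_bottle, slide_box from where it was at the start of the episode below 0.02 m and angle between each of jar, stain_bottle, slide_box's own z axis and vertical below 0.2 rad); the robot touches nothing.
It fails at once if the lever is gripped from both sides (more than 1 N on each) (contact force between the fingers and selector_c2 above 1 N and contact force between the fingers and selector_c3 above 1 N).
It fails at once if the button is pressed (over 3 mm) while the lever is not at the green cap (value of joint lamp_button above 0.003 m and not (horizontal distance between aim and cap_green below 0.008 m)).
It fails at once if a bystander is lifted, shifted more than 20 mm or tipped (distance of any of jar, stain_bottle, slide_box from where it was at the start of the episode above 0.02 m or angle between any of jar, stain_bottle, slide_box's own z axis and vertical above 0.4 rad).
It also fails if it takes over 72 s, if anything falls off the work surface, if the arm or the gripper's body presses on something with over 40 N, if the wrist force passes 120 N, or if a joint passes its speed limit or range.

## Robot

A 7-joint arm with a two-finger parallel gripper is mounted at the origin on the work surface. World frame = base frame: x ahead of the robot, y to its left, z up, the work surface at z = 0. Lengths are in mm, angles in rad, forces in N, time in s.
With the tool pointing down it reaches from about 400 to 875 mm from the base axis. Payload 19.3 kg.
Tool frame: the origin (TCP) lies at the very end of the fingers, on their centre line; the grasp point (between the pads) lies 19 mm behind it; z points along the fingers, y is the line along which they close (so a half turn about z gives the same grasp; the last joint's range is limited). The gripper opens to 85 mm and grips with 20 to 120 N. Pads are 22 mm wide; open, the fingers measure 114 mm over their backs; the gripper's body (76 mm by 85 mm) begins 54 mm behind the grasp point. The pads swing forward as they close: fully open they stand 13 mm farther back than shut.
Start: joints at [-1.27, 0.521, -0.036, 1.599, 0.021, 1.021, -0.113], TCP at [226.493, 582.508, 231.291] pointing down, gripper open.
Joint ranges: [-2.91, 2.91], [-0.3, 2.13], [-1.5, 1.42], [0.17, 2.43], [-1.26, 4.41], [0.16, 1.93], [-2.52, 2.52]. Speed limits (rad/s): [1.89, 1.89, 2.39, 2.39, 3.01, 3.01, 3.01].

## Interface

Orientations are given as a rotation vector (axis times angle).
In Python, from cell import sense, snapshot, hand_in, cut_out, mark_of gives the robot as it stands.
- The arm moves only by the tool move_arm, never from a script. Its argument "motion" is text: rows parted by semicolons, each of 7 numbers parted by spaces: the turn, a rotation vector about the tool's x, y, z in units of 10 degrees (1.0 is 10 degrees), then the shift along the tool's x, y, z in units of 50 mm (1.0 is 50 mm), then the opening in per cent of the stroke, from 0 (shut) to 100 (fully open). A call has 1 to 20 rows; each row is the pose to reach, as a shift and turn from the pose commanded when the call began, along the tool's axes at that moment; what a row does not reach only later rows make up. A row lasts 1/8 s, in which the tool goes at most 62.5 mm and 10.7 degrees, less where a joint would pass 70% of its speed; a pose out of reach is approached as far as the arm can. A call with a gripper value outside its range is refused whole. The fingers move at their own pace and stop on an object; "squeeze" is the grip in N (left out, the last holds). Time passes only in rows, so rows that repeat a pose let the fingers close. It gives the time, the measured TCP pose, the force, the opening and the grip force at its end, in the units of the state.
- sense(): the state, without advancing time (a new reading comes with each control period).
- snapshot(name): name is "scene" or "top"; returns a dict with "image" (420x560x3 uint8, red, green, blue), "K" (3x3 intrinsics, pixels), "dist_coeffs" ([k1, k2, p1, p2, k3] as OpenCV has them; the pictures are not rectified), "R" (3x3) and "t" (3): a world point X has camera coordinates R X + t. Camera axes: x right, y down, z forward; pixel columns grow to the right and rows downward; lengths in mm; the calibration is good to about 2 mm. A picture is of the moment at which its call begins. There is no depth.
- hand_in(): hands the job in; it is judged then, once.
Trained networks look in the newest picture that a camera, given by its name, has taken for a name from the list of things; names that differ only in an ending like _2 or _b are one class to them, and where a whole thing is asked for, a point or a joint stands for the part that bears it (a point fixed in the world has none). Each returns a list of dicts, best first, with "conf" (0 to 1); they miss things now and then, are a little off and sometimes report something else, mostly with a low value. They report only what shows in the picture. A call takes as long as a camera call.
- cut_out(camera, name): "mask" (420x560 bool, what is visible of it) and "rect" ([centre column, centre row, width, height] in pixels, round what is visible of it).
- mark_of(camera, name): "position" ([row, column] in pixels: a listed point, or the origin of a listed thing).
The state is a dict: "clock": time; "joint_pos": joint angles; "qd": joint speeds; "joint_torque": joint torques, N m; "tool_pos": TCP position; "tcp_rot": TCP orientation; "force": force on the tool from outside, world axes, zero at the start; "wrist_torque": the same for the moment, N m; "finger_gap": finger opening in mm; "grip_force": force on a finger pad.
Only numpy, scipy, OpenCV 4.12 (cv2) and the standard library are available. Lean on these libraries where they do the work, as an engineer would, in place of code of your own. Each camera call takes 0.05 s, during which the arm holds its last target. There are 200 camera calls.

## Working session

There is one attempt and no reset: what is moved stays moved. The work goes in short steps, Python scripts to look and compute and a tool call to move; the robot and the scene stay as the last step left them, time stands still between calls to the robot, and variables do not carry over. Pictures are saved under pics/ and viewed, at most 10 in all, crops included, and the job is handed in when it is done.

Besides the shell and the picture viewer there is one more tool, called after "Call:" by a JSON object that holds its "fn" and its "kwargs". move_arm: Moves the arm, as the interface text tells. Its arguments: {"type":"object","properties":{"motion":{"type":"string"},"squeeze":{"type":"number"}},"required":["motion"]}

```bash
mkdir -p pics; cat > h.py <<'E'
import numpy as np, cv2
from cell import sense, snapshot, hand_in, cut_out, mark_of
def ray(s,rc):
    p=cv2.undistortPoints(np.array([[[rc[1],rc[0]]]],float),np.array(s["K"]),np.array(s["dist_coeffs"],float))[0,0]
    R=np.array(s["R"]);t=np.array(s["t"]);d=R.T@np.array([p[0],p[1],1]);return -R.T@t,d
def onz(s,rc,z):
    c,d=ray(s,rc);return c+d*(z-c[2])/d[2]
E
python3 - <<'E'
from h import *
s={n:snapshot(n) for n in("scene","top")}
for n in s: cv2.imwrite(f"pics/{n}0.png",cv2.cvtColor(s[n]["image"],cv2.COLOR_RGB2BGR))
Z=dict(lamp_box=0,axis=60,aim=64,lever_end=98,cap_green=60,lamp_button_top=75,jar=0,stain_bottle=60,slide_box=0)
for k,z in Z.items():
  for n in s:
    for m in mark_of(n,k)[:2]: print(k,n,round(m["conf"],2),np.round(m["position"]),np.round(onz(s[n],m["position"],z)))
st=sense();print(st)
for n in s: print(n,-np.array(s[n]["R"]).T@s[n]["t"])
E
```

```text
lamp_box scene 0.8 [238. 318.] [552. 108.   0.]
lamp_box top 0.79 [231. 250.] [557. 104.   0.]
axis scene 0.76 [210. 334.] [543. 145.  60.]
axis scene 0.29 [229. 340.] [616. 131.  60.]
axis top 0.58 [236. 227.] [543. 146.  60.]
aim scene 0.73 [230. 341.] [626. 129.  64.]
aim top 0.63 [194. 237.] [628. 127.  64.]
lever_end scene 0.73 [208. 344.] [604. 141.  98.]
lever_end top 0.83 [202. 230.] [606. 137.  98.]
cap_green scene 0.6 [214. 295.] [538.  61.  60.]
cap_green top 0.51 [240. 267.] [535.  64.  60.]
lamp_button_top scene 0.42 [205. 260.] [508.  -6.  75.]
lamp_button_top top 0.48 [255. 304.] [506. -10.  75.]
jar scene 0.86 [206. 388.] [465. 317.   0.]
jar top 0.67 [238. 271.] [543.  58.   0.]
jar top 0.61 [272. 153.] [465. 311.   0.]
stain_bottle scene 0.78 [245. 283.] [638.  11.  60.]
stain_bottle top 0.58 [191. 297.] [636.   5.  60.]
slide_box scene 0.66 [267. 211.] [ 591. -124.   -0.]
slide_box top 0.96 [214. 360.] [ 596. -132.    0.]
{'clock': 1.0, 'joint_pos': array([-1.2701831 ,  0.52139804, -0.0362839 ,  1.59948637,  0.02117408,
        1.02110199, -0.1127864 ]), 'qd': array([ 6.28161185e-07,  7.79340158e-04, -3.59119400e-04,  4.57449711e-04,
        1.66461480e-03,  8.21700691e-04,  1.22779806e-03]), 'joint_torque': array([ 2.57225503e-03, -9.26858926e+01,  1.97932363e+00, -3.70229387e+01,
        1.81746029e-02,  1.95638771e-03,  1.04416418e-05]), 'tool_pos': array([226.50718723, 582.50944054, 231.29706638]), 'tcp_rot': array([-5.79225793e-01, -3.08771774e+00,  1.29211830e-05]), 'force': array([ 0.13002162, -1.43273755, -0.05259243]), 'wrist_torque': array([ 0.00629217, -0.01822749,  0.07063392]), 'grip_force': 0.0, 'finger_gap': 85.31025586628928}
scene [1229.40601577 -127.33636429  484.7809242 ]
top [497.94317528  27.94025423 937.31069144]
```

View pics/top0.png

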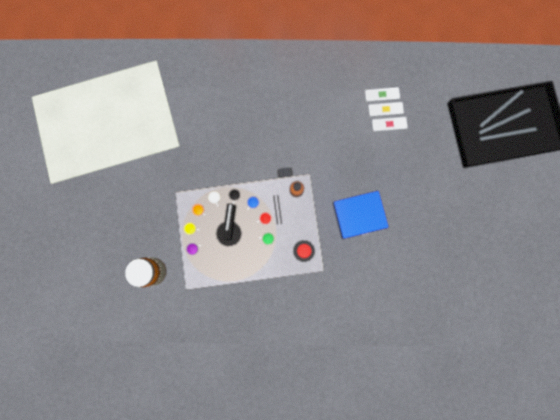

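View pics/scene0.png

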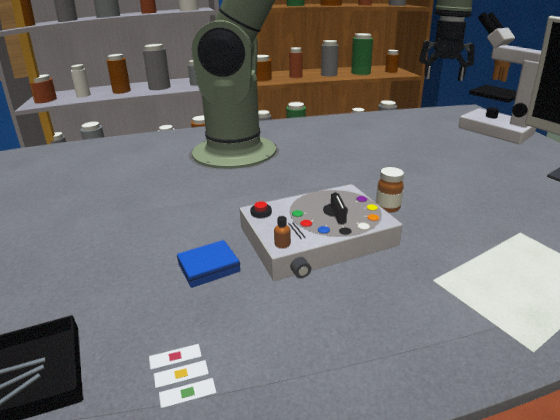

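The top view shows the lever (230,205) pointing at the black cap (234,194), which is click 5. Green (267,239) is in the last click, 8, so the lever must go three clicks clockwise. Next I'll refine the axis and yaw from the cap blobs and plan the moves.

```bash
cat >> h.py <<'E'
from scipy.optimize import least_squares
from scipy.spatial.transform import Rotation as Ro
def plan(ax,yaw,items,z0=None):
    # items: (lever box-angle deg, r, d, z); prints rows rel. to the current pose
    st=sense();R=Ro.from_rotvec(st["tcp_rot"]);p=st["tool_pos"]
    x=R.as_matrix()[:,0];a0=np.degrees(np.arctan2(x[1],x[0]))
    for th,r,d,z in items:
        t=np.radians(th+yaw);u=np.array([np.cos(t),np.sin(t)]);n=np.array([-u[1],u[0]])
        P=np.r_[ax+r*u+d*n,z];dt=(th+yaw+180-a0+180)%360-180
        print(th,r,d,z,"|",np.round(-dt/10,2),np.round(R.inv().apply(P-p)/50,2),np.round(P))
E
python3 - <<'E'
from h import *
col=dict(violet=(192,248,0),yellow=(189,228,1),orange=(198,210,2),blue=(253,202,5),red=(265,218,6),green=(267,239,7))
s=snapshot("top");im=s["image"];hsv=cv2.cvtColor(im,cv2.COLOR_RGB2HSV);L=[]
for k,(c,r,i) in col.items():
    m=np.zeros(im.shape[:2],bool);w=hsv[r-9:r+10,c-9:c+10];m[r-9:r+10,c-9:c+10]=w[...,1]>130
    rr,cc=np.nonzero(m);L.append((i,onz(s,(rr.mean(),cc.mean()),64)[:2]))
def f(q): return np.concatenate([q[:2]+80*np.array([np.cos(a),np.sin(a)])-P for i,P in L for a in [np.radians(105-30*i+q[2])]])
q=least_squares(f,[543,146,7.5]);print(q.x,np.round(q.fun,1))
ax=q.x[:2];yaw=q.x[2];c,sn=np.cos(np.radians(yaw)),np.sin(np.radians(yaw))
print("button",ax+[c*-55+sn*145,sn*-55-c*145])
plan(ax,yaw,[(-15,45,40,231),(-15,45,40,72)]+[(-15-10*k,45,22,72) for k in range(0,10)])
E
```

```text
[547.87210107 142.59128735   8.64044013] [-0.1  0.2 -0.1  0.1  0.1  0.4  0.2 -0.3 -0.  -0.2 -0.  -0.2]
button [515.28013022  -9.0258734 ]
-15 45 40 231 | -1.49 [-9.84 -4.87  0.01] [597. 177. 231.]
-15 45 40 72 | -1.49 [-9.84 -4.87  3.19] [597. 177.  72.]
-15 45 22 72 | -1.49 [-9.94 -5.22  3.19] [595. 159.  72.]
-25 45 22 72 | -0.49 [-10.04  -5.36   3.19] [597. 151.  72.]
-35 45 22 72 | 0.51 [-10.11  -5.51   3.19] [598. 142.  72.]
-45 45 22 72 | 1.51 [-10.16  -5.68   3.19] [597. 134.  72.]
-55 45 22 72 | 2.51 [-10.18  -5.86   3.19] [595. 125.  72.]
-65 45 22 72 | 3.51 [-10.17  -6.03   3.19] [591. 117.  72.]
-75 45 22 72 | 4.51 [-10.13  -6.2    3.19] [586. 110.  72.]
-85 45 22 72 | 5.51 [-10.05  -6.36   3.19] [580. 104.  72.]
-95 45 22 72 | 6.51 [-9.96 -6.5   3.19] [573.  99.  72.]
-105 45 22 72 | 7.51 [-9.84 -6.63  3.19] [565.  95.  72.]
```

Call:
{"fn": "move_arm", "kwargs": {"motion": "-0 0 -0.2 -1 -0.5 0 0; 0 0 -0.4 -2 -1 0 0; 0 0 -0.5 -3 -1.5 0 0; 0 0 -0.6 -4 -2 0 0; 0 0 -0.8 -5 -2.5 0 0; 0 0 -0.9 -6 -3 0 0; 0 0 -1.1 -7 -3.5 0 0; 0 0 -1.3 -8 -4 0 0; 0 0 -1.4 -9 -4.5 0 0; 0 0 -1.5 -9.84 -4.87 0 0; 0 0 -1.5 -9.84 -4.87 0 0; 0 0 -1.5 -9.84 -4.87 1 0; 0 0 -1.5 -9.84 -4.87 2 0; 0 0 -1.5 -9.84 -4.87 2.6 0; 0 0 -1.5 -9.84 -4.87 3 0; 0 0 -1.5 -9.84 -4.87 3.19 0; 0 0 -1.5 -9.84 -4.87 3.19 0; 0 0 -1.5 -9.84 -4.87 3.19 0"}}

```text
clock: 3.3
tool_pos: [597.4, 177.5, 72.9]
tcp_rot: [0.171, 3.135, 0.001]
force: [0.1, 0.4, 0.7]
finger_gap: 0.0
grip_force: 0.0
```

```bash
python3 - <<'E'
from h import *
a=[]
for n in("scene","top"):
    s=snapshot(n);im=s["image"]
    c=im[150:280,230:420] if n=="scene" else im[160:290,150:340]
    a.append(cv2.resize(c,None,fx=4,fy=4,interpolation=cv2.INTER_CUBIC)[:, :760])
    if n=="top": tp=a[-1]
o=np.vstack([cv2.resize(x,(438,300)) for x in a]);cv2.imwrite("pics/a1.png",cv2.cvtColor(o,cv2.COLOR_RGB2BGR))
st=sense();print(st["clock"],st["tool_pos"],st["force"],st["finger_gap"])
plan(np.array([547.9,142.6]),8.64,[(-15,45,22,72)]+[(-15-10*k,45,22,72) for k in range(1,10)])
E
```

```text
3.4 [597.30303155 177.44436203  72.73480404] [-0.2313897  -0.33792433 -0.11683476] -0.2706137745789853
-15 45 22 72 | 0.01 [ 0.01 -0.36  0.01] [595. 159.  72.]
-25 45 22 72 | 1.01 [-0.06 -0.53  0.01] [597. 151.  72.]
-35 45 22 72 | 2.01 [-0.09 -0.7   0.01] [598. 142.  72.]
-45 45 22 72 | 3.01 [-0.09 -0.87  0.01] [597. 134.  72.]
-55 45 22 72 | 4.01 [-0.07 -1.04  0.01] [595. 125.  72.]
-65 45 22 72 | 5.01 [-0.01 -1.21  0.01] [591. 117.  72.]
-75 45 22 72 | 6.01 [ 0.08 -1.36  0.01] [586. 110.  72.]
-85 45 22 72 | 7.01 [ 0.19 -1.5   0.01] [580. 104.  72.]
-95 45 22 72 | 8.01 [ 0.32 -1.61  0.01] [573.  99.  72.]
-105 45 22 72 | 9.01 [ 0.47 -1.7   0.01] [565.  95.  72.]
```

View pics/a1.png

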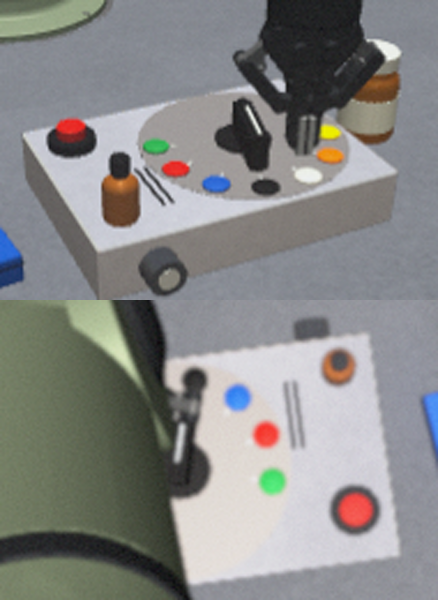

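The finger stands clear on the lever's left side and the jar isn't touched. I'll push the first click now.

Call:
{"fn": "move_arm", "kwargs": {"motion": "0 0 0 0.01 -0.18 0 0; 0 0 0 0.01 -0.36 0 0; 0 0 0.5 -0.03 -0.45 0 0; 0 0 1 -0.06 -0.53 0 0; 0 0 1.5 -0.08 -0.62 0 0; 0 0 2 -0.09 -0.7 0 0; 0 0 2.5 -0.09 -0.78 0 0; 0 0 2.5 -0.09 -0.78 0 0; 0 0 2.5 -0.09 -0.78 0 0"}}

```text
clock: 4.53
tool_pos: [597.1, 137.9, 71.9]
tcp_rot: [0.843, 3.026, 0.0]
force: [-0.5, -0.6, 0.5]
finger_gap: 0.1
grip_force: 0.0
```

```bash
cat >> h.py <<'E'
def lev():
    for n in("scene","top"):
        s=snapshot(n)
        for k,z in(("lever_end",98),("aim",64)):
            for m in mark_of(n,k)[:1]:
                P=onz(s,m["position"],z)[:2];v=P-[545.5,144.5];print(n,k,round(m["conf"],2),np.round(P),"boxangle",round(np.degrees(np.arctan2(v[1],v[0]))-8.64,1))
    return s
E
python3 - <<'E'
from h import *
lev();st=sense();print(st["tool_pos"],st["force"])
plan(np.array([547.9,142.6]),8.64,[(-15-10*k,45,22,72) for k in range(2,11)])
E
```

```text
scene lever_end 0.56 [582. 116.] boxangle -46.6
scene aim 0.74 [610.  90.] boxangle -48.9
[597.05326173 138.03434506  71.79291901] [-0.26006979  0.21221137  0.71327031]
-35 45 22 72 | -0.49 [ 0.03  0.08 -0.  ] [598. 142.  72.]
-45 45 22 72 | 0.51 [-0.05 -0.07 -0.  ] [597. 134.  72.]
-55 45 22 72 | 1.51 [-0.1  -0.24 -0.  ] [595. 125.  72.]
-65 45 22 72 | 2.51 [-0.11 -0.42 -0.  ] [591. 117.  72.]
-75 45 22 72 | 3.51 [-0.1  -0.59 -0.  ] [586. 110.  72.]
-85 45 22 72 | 4.51 [-0.06 -0.76 -0.  ] [580. 104.  72.]
-95 45 22 72 | 5.51 [ 0.01 -0.92 -0.  ] [573.  99.  72.]
-105 45 22 72 | 6.51 [ 0.11 -1.06 -0.  ] [565.  95.  72.]
-115 45 22 72 | 7.51 [ 0.23 -1.19 -0.  ] [556.  93.  72.]
```

The lever is now in click 6. Next click:

Call:
{"fn": "move_arm", "kwargs": {"motion": "0 0 0.5 -0.05 -0.07 0 0; 0 0 1 -0.08 -0.15 0 0; 0 0 1.5 -0.1 -0.24 0 0; 0 0 2 -0.11 -0.33 0 0; 0 0 2.5 -0.11 -0.42 0 0; 0 0 3 -0.11 -0.5 0 0; 0 0 3 -0.11 -0.5 0 0; 0 0 3 -0.11 -0.5 0 0"}}

```text
clock: 5.82
tool_pos: [588.9, 114.0, 71.8]
tcp_rot: [1.597, 2.705, 0.0]
force: [-0.4, -0.1, -0.1]
finger_gap: -0.4
grip_force: 0.0
```

```bash
python3 - <<'E'
from h import *
lev();st=sense();print(st["tool_pos"],st["force"])
plan(np.array([547.9,142.6]),8.64,[(-15-10*k,45,22,72) for k in range(5,11)])
E
```

```text
scene lever_end 0.85 [559.  99.] boxangle -82.2
scene aim 0.62 [578.  63.] boxangle -76.7
[588.80388118 113.80012233  71.79388286] [ 0.11539631 -0.1447918  -0.08062893]
-65 45 22 72 | -0.49 [ 0.04  0.07 -0.  ] [591. 117.  72.]
-75 45 22 72 | 0.51 [-0.04 -0.08 -0.  ] [586. 110.  72.]
-85 45 22 72 | 1.51 [-0.08 -0.25 -0.  ] [580. 104.  72.]
-95 45 22 72 | 2.51 [-0.1  -0.42 -0.  ] [573.  99.  72.]
-105 45 22 72 | 3.51 [-0.09 -0.6  -0.  ] [565.  95.  72.]
-115 45 22 72 | 4.51 [-0.05 -0.77 -0.  ] [556.  93.  72.]
```

Click 7. Last click, then back off and lift.

Call:
{"fn": "move_arm", "kwargs": {"motion": "0 0 0.5 -0.04 -0.08 0 0; 0 0 1 -0.06 -0.16 0 0; 0 0 1.5 -0.08 -0.25 0 0; 0 0 2 -0.09 -0.33 0 0; 0 0 2.5 -0.1 -0.42 0 0; 0 0 3 -0.1 -0.51 0 0; 0 0 3 -0.1 -0.51 0 0; 0 0 3 -0.1 -0.51 0 0; 0 0 2.5 -0.1 -0.3 0 0; 0 0 2.5 -0.2 0 0 0; 0 0 2.5 -0.2 0 0 0; 0 0 2.5 -0.2 0 -0.8 0; 0 0 2.5 -0.2 0 -1.6 0; 0 0 2.5 -0.2 0 -1.6 0"}}

```text
clock: 7.88
tool_pos: [594.5, 105.0, 154.4]
tcp_rot: [2.146, 2.292, 0.006]
force: [-0.2, -1.0, -0.4]
finger_gap: -0.1
grip_force: 0.0
```

```bash
python3 - <<'E'
from h import *
s=lev()
for n in("scene","top"):
    s=snapshot(n)
    for m in mark_of(n,"lamp_button_top")[:1]:
        for z in(72,80): print(n,m["conf"],onz(s,m["position"],z))
st=sense();print(st["tool_pos"],st["clock"]);R=Ro.from_rotvec(st["tcp_rot"])
print(R.as_matrix().round(2), R.inv().apply(np.array([511,-8.5,120])-st["tool_pos"])/50)
s=snapshot("scene")["image"][150:280,230:420];cv2.imwrite("pics/b.png",cv2.cvtColor(cv2.resize(s,None,fx=4,fy=4),cv2.COLOR_RGB2BGR))
E
```

```text
scene lever_end 0.9 [540.  97.] boxangle -105.2
scene aim 0.81 [530.  60.] boxangle -108.9
scene 0.7 [490.00752419  -5.51669391  72.        ]
scene 0.7 [504.33761453  -7.87764933  80.        ]
top 0.73 [511.60832285  -9.75238084  72.        ]
top 0.73 [511.48198536  -9.4039036   80.        ]
[593.44044702 104.93238835 151.40558228] 8.375
[[-0.07  1.   -0.  ]
 [ 1.    0.07 -0.  ]
 [-0.   -0.   -1.  ]] [-2.15569442 -1.79343446  0.62962867]
```

View pics/b.png

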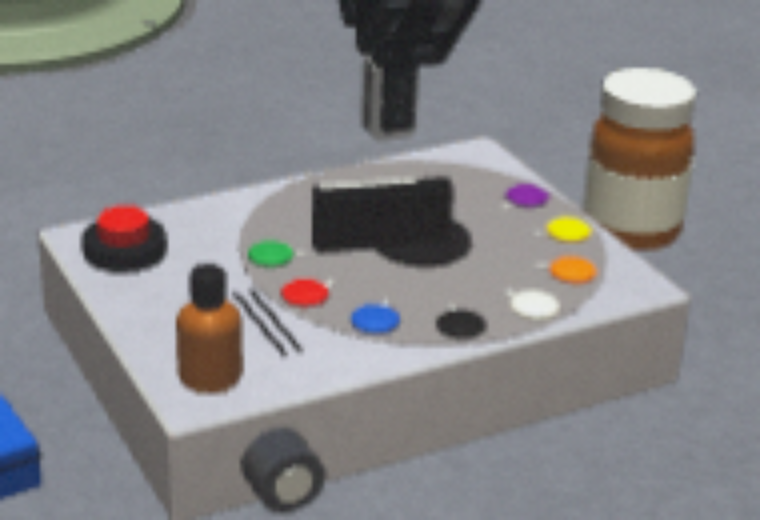

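The lever points at green (270,253) and has come to rest; jar, bottle and slide box are undisturbed. Two-view triangulation puts the button at about (512,-9), top at z≈84.

Call:
{"fn": "move_arm", "kwargs": {"motion": "0 0 0 -0.5 -0.4 0 0; 0 0 0 -1 -0.8 0 0; 0 0 0 -1.5 -1.2 0 0; 0 0 0 -2 -1.6 0 0; 0 0 0 -2.17 -1.79 0 0; 0 0 0 -2.17 -1.79 0.3 0; 0 0 0 -2.17 -1.79 0.8 0; 0 0 0 -2.17 -1.79 1.1 0; 0 0 0 -2.17 -1.79 1.2 0; 0 0 0 -2.17 -1.79 1.2 0; 0 0 0 -2.17 -1.79 1.2 0"}}

```text
clock: 9.8
tool_pos: [511.8, -9.0, 92.3]
tcp_rot: [2.147, 2.293, 0.001]
force: [-0.6, -0.3, 0.1]
finger_gap: -0.3
grip_force: 0.0
```

```bash
python3 - <<'E'
from h import *
st=sense();print(st["tool_pos"],st["force"])
s=snapshot("scene")["image"][110:260,200:400];cv2.imwrite("pics/c.png",cv2.cvtColor(cv2.resize(s,None,fx=4,fy=4),cv2.COLOR_RGB2BGR))
E
```

```text
[511.76845576  -8.99613778  92.31758273] [-0.5605566  -0.28539963  0.05601086]
```

View pics/c.png

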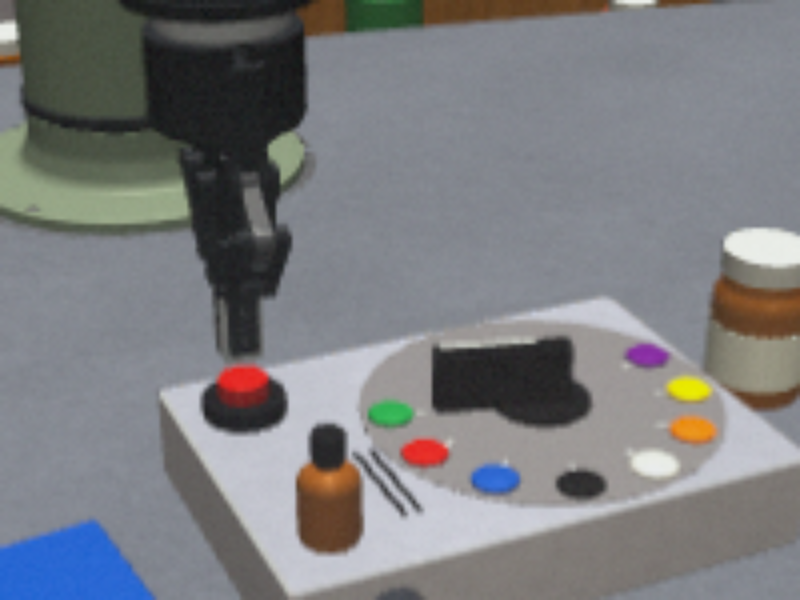

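The fingertip (240,350 in the crop) is just above the button (243,380). I'll press in small steps.

Call:
{"fn": "move_arm", "kwargs": {"motion": "0 0 0 0 0 0.08 0; 0 0 0 0 0 0.16 0; 0 0 0 0 0 0.22 0; 0 0 0 0 0 0.22 0; 0 0 0 0 0 0.22 0"}}

```text
clock: 10.48
tool_pos: [511.3, -9.1, 80.8]
tcp_rot: [-2.147, -2.293, 0.0]
force: [-1.3, 1.0, 2.1]
finger_gap: 0.1
grip_force: 1.0
```

Call:
{"fn": "move_arm", "kwargs": {"motion": "0 0 0 0 0 0.03 0; 0 0 0 0 0 0.06 0; 0 0 0 0 0 0.06 0; 0 0 0 0 0 0.06 0"}}

```text
clock: 10.98
tool_pos: [511.3, -9.1, 77.8]
tcp_rot: [-2.148, -2.293, 0.0]
force: [-2.7, 1.9, 3.7]
finger_gap: 0.1
grip_force: 1.9
```

Call:
{"fn": "move_arm", "kwargs": {"motion": "0 0 0 0 0 0.03 0; 0 0 0 0 0 0.06 0; 0 0 0 0 0 0.08 0; 0 0 0 0 0 0.08 0; 0 0 0 0 0 0.08 0"}}

```text
clock: 11.6
tool_pos: [511.6, -9.1, 75.3]
tcp_rot: [-2.148, -2.292, -0.002]
force: [-13.2, 1.8, 48.0]
finger_gap: 0.3
grip_force: 23.9
```

It's bottomed out: the force jumped to 48 N, well past the spring's 5 N. Lifting away.

Call:
{"fn": "move_arm", "kwargs": {"motion": "0 0 0 0 0 -0.2 0; 0 0 0 0 0 -0.7 0; 0 0 0 0 0 -1.5 0; 0 0 0 0 0 -2 0; 0 0 0 0 0 -2 0; 0 0 0 0 0 -2 0"}}

```text
clock: 12.35
tool_pos: [511.1, -9.0, 173.2]
tcp_rot: [-2.147, -2.293, 0.001]
force: [0.0, -0.0, -0.5]
finger_gap: -0.3
grip_force: 0.0
```

```bash
python3 - <<'E'
from h import *
lev();st=sense();print(st["tool_pos"],st["force"])
s=snapshot("scene")["image"][130:280,200:400];cv2.imwrite("pics/d.png",cv2.cvtColor(cv2.resize(s,None,fx=4,fy=4),cv2.COLOR_RGB2BGR))
E
```

```text
scene lever_end 0.97 [531.  96.] boxangle -115.1
scene aim 0.97 [537.  59.] boxangle -104.4
top lever_end 0.63 [539.  84.] boxangle -104.4
top aim 0.69 [555.  94.] boxangle -87.7
[511.17900224  -9.22396249 173.33645038] [ 0.90512393 -0.58488296 -1.02705878]
```

View pics/d.png

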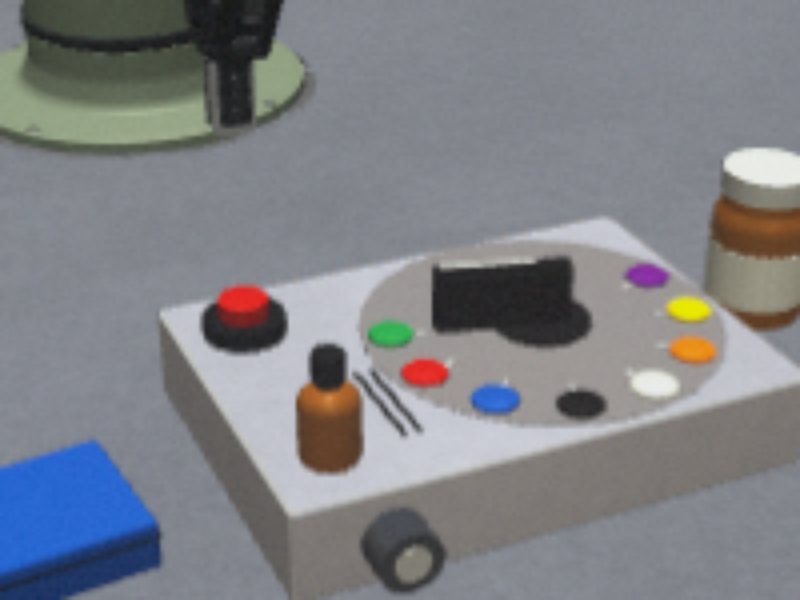

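The button (243,305) is up again, the lever still points at green (390,333), and the bystanders are in place.

```bash
python3 -c "from cell import hand_in; print(hand_in())"
```

```text
the job is handed in; nothing more can be done
None
```

I pushed the lever three clicks clockwise to the green cap, where it rests, then pressed the lamp button to its stop; it sprang back, the jar, bottle and slide box look undisturbed, and the job is handed in (no verdict returned).

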